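# Clip the probe and send it home under the hood

### The arm

A 6-joint arm with a two-finger parallel gripper is mounted at the origin on the work surface. World frame = base frame: x ahead of the robot, y to its left, z up, the work surface at z = 0. Lengths are in m, angles in rad, forces in N, time in s.
With the tool pointing down it reaches from about 0.3 to 0.85 m from the base axis. Payload 5.4 kg.
Tool frame: the origin (TCP) lies at the very end of the fingers, on their centre line; the grasp point (between the pads) lies ctrl.pinch_z behind it (ctrl.pinch_z is the distance from the TCP to the grasp point, in m); z points along the fingers, y is the direction in which the jaws open and shut (so a half turn about z gives the same grasp; the last joint's range is limited). The gripper opens to 85 mm and grips with 20 to 120 N. Pads are 22 mm wide; open, the fingers measure 114 mm over their backs; the gripper's body (76 mm by 85 mm) begins 54 mm behind the grasp point. The pads swing forward as they close: fully open they stand 13 mm farther back than shut.
Start: joints at [-1.498, 0.158, 1.597, -0, 1.386, -0.21], TCP at [0.16, -0.552, 0.203] pointing down, gripper open.
Joint ranges: [-2.91, 2.91], [-0.94, 2.29], [0.18, 2.7], [-1.29, 4.43], [0.17, 2.64], [-3, 3]. Speed limits (rad/s): [2.57, 2.57, 3.14, 3.14, 3.14, 3.14].

### API

Orientations are given as a rotation vector (axis times angle).
In Python, from workcell import ctrl gives the robot as it stands.
- The arm moves only by the tool apply_moves, never from a script. Its argument "series" is a list of rows, each a list of 3 entries, a list of its own where there are three numbers: the shift along the world's x, y, z in mm, then the turn, a rotation vector about the world's x, y, z in rad, then the opening, from 0 (shut) to 1 (fully open). A call has 1 to 20 rows; each row is the pose to reach, as a shift and turn from the pose commanded when the call began; what a row does not reach only later rows make up. A row lasts 1/10 s, in which the tool goes at most 50 mm and 8.59 degrees, less where a joint would pass 70% of its speed; a pose out of reach is approached as far as the arm can. A call with a gripper value outside its range is refused whole. The fingers move at their own pace and stop on an object; "newtons" is the grip in N (left out, the last holds). Time passes only in rows, so rows that repeat a pose let the fingers close. It gives the time, the measured TCP pose, the force and the opening at its end, in the units of the state.
- ctrl.observe(): the state, without advancing time (a new reading comes with each control period).
- ctrl.grab_frame(name): name is "scene" or "top"; returns the picture (400x640x3 uint8, red, green, blue); there is no depth.
- ctrl.camera_params(name): a dict with "intrinsics" (3x3 intrinsics, pixels), "origin" and "attitude" of the camera in the world. Camera axes: x right, y up, looking along -z (the intrinsics and any distortion apply to the point x, -y, -z); pixel columns grow to the right and rows downward; lengths in m; the calibration is good to about 2 mm. A picture is of the moment at which its call begins. camera_params takes no time and is no camera call.
- ctrl.finish_job(): hands the job in, once; it reports no verdict.
The state is a dict: "t": time; "joints": joint angles; "joint_velocities": joint speeds; "joint_torque": joint torques, N m; "tool_pos": TCP position; "orientation": TCP orientation; "wrist_force": force on the tool from outside, world axes, zero at the start; "wrist_torque": the same for the moment, N m; "width": finger opening in m.
Only numpy, scipy, OpenCV 4.12 (cv2) and the standard library are available. Lean on these libraries where they do the work, as an engineer would, in place of code of your own. Each camera call takes 0.05 s, during which the arm holds its last target. There are 200 camera calls.

### The job

Take the steel homogeniser probe from its bench rest and press it into the two spring clips on the sliding carriage until it snaps fully down in both, lying along the carriage. Then push the stuck carriage, which has an upright plate at its end for this, until it breaks free, and ease it in under the white decontamination hood until it rests fully against the hidden end stop, without slamming it into the stop. Let go, and leave the bottles and other things around where they are.

Things in the scene. Friction and masses are not known exactly. Their poses are not given: they have to be found in the camera images.
- probe: Homogeniser probe: straight round steel rod, 180 mm long, about 0.16 kg (varies). Origin on its axis at mid length, x along it. Shaft 16 mm diameter from x = -65 to +80 mm; dark hub 24 mm diameter from -90 to -65; thin tip 11 mm diameter from +80 to +90. Starts level on the bench rest, axis 44 mm above the table. Grip it across the shaft near the middle. Either end may lead when clipped.
- rest: Fixed grey bench rest that carries the probe at the start: foot 130 x 50 x 6 mm, two notched uprights (10 mm thick along the rod, 38 mm wide, 56 mm high) at x = -50 and +50 mm, free space between them. Origin at the underside centre, x along the rod.
- station: Fixed base plate 530 x 100 x 12 mm with a rail and the white hood. Origin at the plate's underside, below the carriage's middle when joint carriage reads 0; x is the direction in which the carriage is pushed, z up. The hood is a cover from x = 115 to 330 mm, 100 mm wide, 124 mm high above the table, with its open mouth facing -x (inside 89 mm wide, roof at 112 mm).
- carriage (a joint): Travel of the carriage (about 0.6 kg) along the station's x, m; starts at 0 to 0.003. It is stuck at about 0.003, where it gives only 2 to 3 mm until the push reaches roughly 10 N (8 to 14); then it suddenly breaks free, jumps some 10 mm and runs with about 1.5 N of drag. It meets the hidden end stop in the hood somewhere between 0.16 and 0.20. Deck 190 x 70 mm, top 44 mm above the table; a tail at its -x end carries the upright push plate.
- seat (a point): On the carriage, 76 mm above the table: where the probe's origin lies when it is fully home in the clips; x along the carriage and the probe. Two spring clips stand 36 mm either side of this point along x; between them there is 60 mm of free space, down to the deck 32 mm below. Pressing the probe straight down through both clips takes about 8 to 12 N in all, over the last 14 mm.
- clip0 (a point): On the carriage: the clip nearer the push plate, at the point where the probe's axis lies when home. Polished steel: each clip opens upwards and is 12 mm long along x and 27 mm wide over its two sprung leaves; their rolled lips leave a mouth 12 mm wide and reach 12 mm above this point; a solid rest lies 8 mm below it.
- clip1 (a point): The same point of the other clip, the one nearer the hood.
- push_face (a point): On the carriage: middle of the back (-x) face of the upright push plate, 15 mm below the plate's top edge; x is the pushing direction. The plate is 50 mm wide, 10 mm thick, its top 105 mm above the table. Nothing stands behind it; it always stays outside the hood.
- buffer (a joint): Light sprung buffer of the hidden end stop, m: 0 while the carriage has not reached it, 0.006 when the carriage has pressed it to the solid stop. It pushes back with less than 0.7 N, so the carriage stays where it is left.
- reagent: Bystander: clear round reagent bottle with white cap, 60 dia x 140 high mm. Origin at the underside centre.
- amber: Bystander: amber bottle with black cap, 56 dia x 120 high mm. Origin at the underside centre.
- beaker: Bystander: clear open beaker, 68 dia x 85 high mm. Origin at the underside centre.
- tipbox: Bystander: grey tip box with clear lid, 88 x 128 x 67 high mm. Origin at the underside centre.
- vial: Bystander: small vial with white cap, 30 dia x 55 high mm. Origin at the underside centre.
- spatula: Bystander: slim steel weighing spatula with a black sleeve, lying flat, 185 long, 12 high mm. Origin below its middle.
Not all that is in view belongs to the job. What is shaped like the probe but green or purple is not meant.

How it is judged:
On the way:
1. the probe is snapped down into both clips while the carriage is still out of the hood (z of probe in the frame of seat between -0.003 and 0.003 m and y of probe in the frame of seat between -0.003 and 0.003 m and x of probe in the frame of seat between -0.014 and 0.014 m and angle between the x axis of probe and the x axis of seat, either way round below 0.06 rad and value of joint carriage below 0.06 m), for 0.2 s.
At the end, for the whole second after the job is handed in: The probe lies home in both clips (origin within 3 mm of the seat in height and sideways, 14 mm along, axis within 0.06 rad) and the carriage is at rest against the hidden end stop (buffer pressed by more than 3.5 mm of its 6 mm), with nothing touched (z of probe in the frame of seat between -0.003 and 0.003 m and y of probe in the frame of seat between -0.003 and 0.003 m and x of probe in the frame of seat between -0.014 and 0.014 m and angle between the x axis of probe and the x axis of seat, either way round below 0.06 rad and value of joint buffer above 0.0035 m and velocity of joint carriage between -0.005 and 0.005 m/s and linear speed of probe below 0.02 m/s).
It fails at once if the carriage is slammed: it runs at more than 0.25 m/s in the last part of its travel (beyond 0.14 m) (value of joint carriage above 0.14 m and velocity of joint carriage above 0.25 m/s).
It fails at once if a bystander (bottle, beaker, tip box, vial or spatula) is shifted by more than 20 mm (distance of any of reagent, amber, beaker, tipbox, vial, spatula from where it was at the start of the episode above 0.02 m).
It also fails if it takes over 59 s, if anything falls off the work surface, if the arm or the gripper's body presses on something with over 40 N, if the wrist force passes 120 N, or if a joint passes its speed limit or range.

## Working session

There is one attempt and no reset: what is moved stays moved. The work goes in short steps, Python scripts to look and compute and a tool call to move; the robot and the scene stay as the last step left them, time stands still between calls to the robot, and variables do not carry over. Pictures are saved under pics/ and viewed, about 8 in all and at most 12, crops included, and the job is handed in when it is done.

Besides the shell and the picture viewer there is one more tool, called after "Emit:" by a JSON object that holds its "name" and its "arguments". apply_moves: Moves the arm, as the interface text tells. Its arguments: {"type":"object","properties":{"series":{"type":"array"},"newtons":{"type":"number"}},"required":["series"]}

```bash
mkdir -p pics
python3 - <<'E'
from workcell import ctrl
import cv2
for n in("scene","top"):
    f=ctrl.grab_frame(n); cv2.imwrite(f"pics/{n}0.png",f[:,:,::-1]); p=ctrl.camera_params(n); print(n,p)
print(ctrl.observe(),ctrl.pinch_z)
E
```

```text
scene {'intrinsics': array([[457.08678586,   0.        , 326.04122078],
       [  0.        , 457.08678586, 200.31644399],
       [  0.        ,   0.        ,   1.        ]]), 'origin': array([ 1.41653195, -0.30323103,  0.95296675]), 'attitude': array([0.66348986, 0.55450888, 1.27209407])}
top {'intrinsics': array([[414.36490554,   0.        , 315.18473783],
       [  0.        , 414.36490554, 193.87270314],
       [  0.        ,   0.        ,   1.        ]]), 'origin': array([ 0.31914122, -0.14381735,  1.15863366]), 'attitude': array([ 0.16032057, -0.12464915, -1.59155633])}
{'t': 0.1, 'joints': array([-1.49804968e+00,  1.59016481e-01,  1.59809376e+00,  9.70176098e-06,
        1.38618199e+00, -2.10134785e-01]), 'joint_velocities': array([ 1.18406327e-03, -2.88246511e-03, -4.73773608e-03, -1.07913180e-03,
        4.18864756e-05, -1.78787570e-05]), 'joint_torque': array([ 3.83870729e-04, -3.96991289e+01, -3.32338071e+01, -2.79069518e-04,
        4.18392650e-03, -2.20763934e-05]), 'tool_pos': array([ 0.16041681, -0.55156794,  0.20170456]), 'orientation': array([-3.10854288e+00, -4.42627319e-01, -1.98083503e-04]), 'wrist_force': array([ 0.65171839,  0.8178931 , -0.22728387]), 'wrist_torque': array([-0.00525734,  0.03863958,  0.01524772]), 'width': 0.08549584397117986} 0.0187
```

View pics/top0.png

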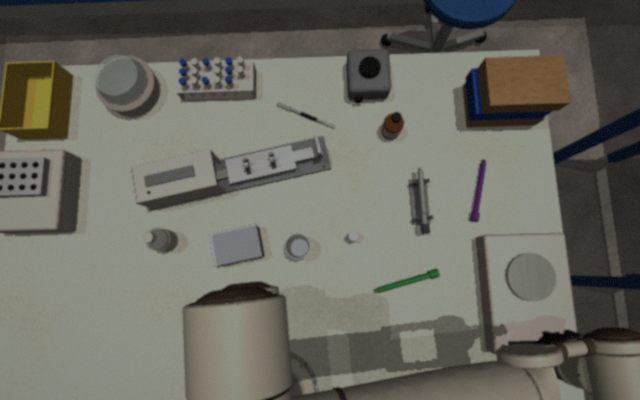

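View pics/scene0.png

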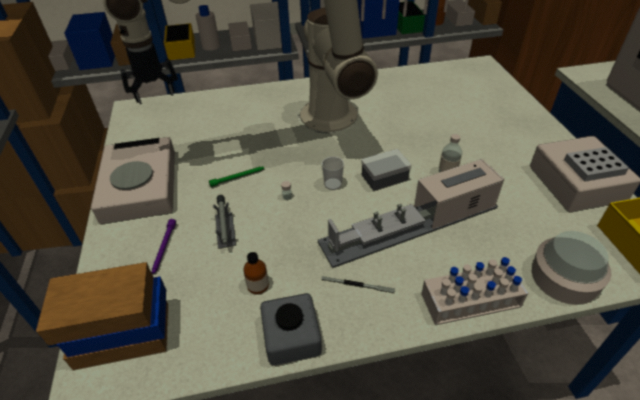

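The top view shows the probe at about (421,200), the station running from (325,140) to (140,190), and clips near (247,167) and (272,160). The scene view shows the probe at (224,222), clips near (377,222) and (401,212), and the push plate at (335,235). Next I'll enlarge both areas.

```bash
cat > h.py <<'E'
import numpy as np, cv2
from scipy.spatial.transform import Rotation as R
from workcell import ctrl
P={n:ctrl.camera_params(n) for n in("scene","top")}
def ray(n,u,v):
    p=P[n];d=np.linalg.inv(p['intrinsics'])@[u,v,1];d=R.from_rotvec(p['attitude']).as_matrix()@(d*[1,-1,-1]);return np.array(p['origin']),d/np.linalg.norm(d)
def plane(n,u,v,z):
    o,d=ray(n,u,v);return o+d*(z-o[2])/d[2]
def tri(a,b):
    (o1,d1),(o2,d2)=ray("scene",*a),ray("top",*b)
    s=np.linalg.lstsq(np.c_[d1,-d2],o2-o1,rcond=None)[0];p,q=o1+s[0]*d1,o2+s[1]*d2
    return (p+q)/2,np.linalg.norm(p-q)
def proj(n,X):
    p=P[n];c=R.from_rotvec(p['attitude']).as_matrix().T@(np.array(X)-p['origin'])*[1,-1,-1];q=p['intrinsics']@c;return q[:2]/q[2]
def crop(f,x,y,w,h,k):
    g=cv2.resize(f[y:y+h,x:x+w,::-1],None,fx=k,fy=k,interpolation=cv2.INTER_CUBIC)
    g=np.clip(g.astype(float)*1.5,0,255).astype(np.uint8)
    for i in range(0,w,10):
        cv2.line(g,(i*k,0),(i*k,8 if (x+i)%50 else 16),(0,255,255),1)
        if (x+i)%20==0: cv2.putText(g,str(x+i),(i*k,26),0,.35,(0,0,255))
    for i in range(0,h,10):
        cv2.line(g,(0,i*k),(8,i*k),(0,255,255),1)
        if (y+i)%20==0: cv2.putText(g,str(y+i),(10,i*k+4),0,.35,(0,0,255))
    return g
E
python3 - <<'E'
from h import *
t=cv2.imread("pics/top0.png")[:,:,::-1];s=cv2.imread("pics/scene0.png")[:,:,::-1]
a=np.hstack([crop(t,210,130,120,70,5),crop(t,400,160,40,80,5)[:350]])
b=np.hstack([crop(s,310,190,120,70,5),crop(s,205,190,40,70,5)])
a=np.hstack([crop(t,210,130,120,60,5),crop(t,405,165,36,60,5)]);b=np.hstack([crop(s,310,200,120,60,5),crop(s,205,193,36,60,5)])
cv2.imwrite("pics/c1.png",np.vstack([a,b])[:600,:800])
E
```

```text
(no output)
```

View pics/c1.png

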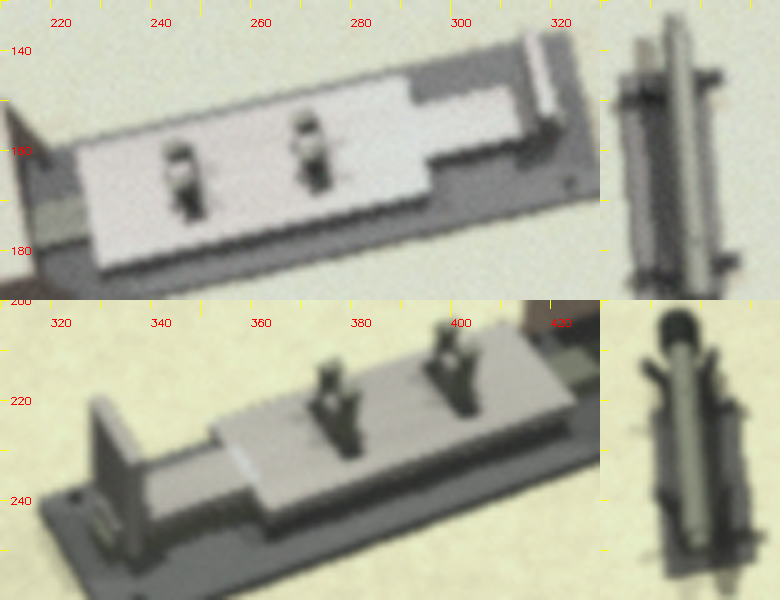

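Run:
```python
from h import *
np.set_printoptions(precision=4,suppress=True)
T=[(225.4,160),(291.6,144.6),(296.2,168.6),(230,183.8)]
S=[(425.2,220.4),(364.4,242.6),(352.6,224.8),(411,203.6)]
# T: left-top = hood end, +x side.
PT=np.array([plane("top",*q,.044) for q in T]);PS=np.array([plane("scene",*q,.044) for q in S]);
print(PT,PS,sep="\n")
for q in (PT,PS):
    m=q.mean(0);e=(q[0]+q[3]-q[1]-q[2])/2;print(m,np.hypot(*e[:2]),np.arctan2(e[1],e[0]), np.linalg.norm(q[0]-q[3]),np.linalg.norm(q[1]-q[2]))
for a in [(420.6,175),(424.5,215)]: print("top probe",plane("top",*a,.044))
for a in [(222.0,205),(224.2,238)]: print("scene probe",plane("scene",*a,.044))
print("tip",plane("top",420.4,168,.044),plane("scene",224.4,242.5,.044))
g=cv2.imread("pics/top0.png").astype(int)
for r in range(164,240,4): print(r,g[r,412:436].sum(1)//3)
```

```text
[[ 0.6264  0.1275  0.044 ]
 [ 0.6653 -0.0582  0.044 ]
 [ 0.5959 -0.07    0.044 ]
 [ 0.5581  0.1137  0.044 ]]
[[ 0.6318  0.1302  0.044 ]
 [ 0.6711 -0.0527  0.044 ]
 [ 0.6028 -0.0666  0.044 ]
 [ 0.561   0.115   0.044 ]]
[0.6114 0.0283 0.044 ] 0.1886181955468976 1.7755574110228223 0.06966452226355639 0.07046296582746082
[0.6167 0.0315 0.044 ] 0.18674369948098402 1.7899070350611486 0.07239700138512487 0.06968979832334908
top probe [ 0.5678 -0.411   0.044 ]
top probe [ 0.4573 -0.4139  0.044 ]
scene probe [ 0.4442 -0.4091  0.044 ]
scene probe [ 0.572  -0.4099  0.044 ]
tip [ 0.5875 -0.4118  0.044 ] [ 0.588  -0.4102  0.044 ]
164 [140 140 139 140 141 143 142 142 144 144 143 139 138 142 142 141 142 142
 141 145 143 141 140 138]
168 [142 141 139 140 137 124 105 104 115 119 133 140 142 143 140 141 140 141
 142 142 144 142 141 141]
172 [122 120 121 123 120 102  80  92 107 109 108 125 139 139 144 142 142 142
 140 144 142 142 141 142]
176 [104  95  96 100 111 109  86  87 106 115 111 119 135 139 142 140 143 141
 142 141 140 140 142 144]
180 [ 80  68  66  63  55  57  63  78 100 112 103  83  62  58  5
[... 781 characters left out ...]
  57  52  47  52  55  66  82  95  98  95  86  85  96 115
 134 142 141 145 142 143]
216 [ 83  91  90  80  60  62  56  52  47  61  81  98 109 103  88  68  64  62
  63  71  87 117 135 143]
220 [ 61  51  51  44  35  36  36  37  37  47  74  94 106 106  95  78  71  79
 100 118 125 129 136 140]
224 [ 95  96  94  86  69  59  59  55  48  43  47  48  59  63  63  56  66  98
 126 139 140 142 143 142]
228 [140 132 118 103  96  92  96  87  73  44  34  39  45  50  44  47  54  92
 124 138 141 142 143 140]
232 [141 137 126 103  96  95  94  93  80  61  45  41  46  49  45  51  62  83
 115 137 144 144 140 140]
236 [142 140 140 136 124 124 124 126 130 136 135 135 136 137 138 139 137 136
 139 140 140 141 141 141]
```

Deck corners agree between the two views within about 5 mm. The probe lies along world x, with its middle at about (0.498, -0.411) and its tip towards +x. Now moving above it.

Emit:
{"name": "apply_moves", "arguments": {"series": [[[40,17,0],[0,0,-0.05],0.6],[[80,33,0],[0,0,-0.1],0.6],[[120,50,-10],[0,0,-0.15],0.6],[[160,67,-20],[0,0,-0.2],0.6],[[200,83,-35],[0,0,-0.25],0.6],[[240,100,-50],[0,0,-0.283],0.6],[[280,117,-65],[0,0,-0.283],0.6],[[310,129,-80],[0,0,-0.283],0.6],[[338,141,-92],[0,0,-0.283],0.6],[[338,141,-92],[0,0,-0.283],0.6],[[338,141,-92],[0,0,-0.283],0.6],[[338,141,-92],[0,0,-0.283],0.6]], "newtons": 60}}

```text
t: 1.3
tool_pos: [0.4978, -0.4119, 0.111]
orientation: [3.141, -0.002, -0.0]
wrist_force: [-0.2, -0.6, 0.0]
width: 0.051
```

Run:
```python
from h import *
t=ctrl.grab_frame("top");s=ctrl.grab_frame("scene")
o=ctrl.observe();print(o['tool_pos'],o['width'],[proj(n,o['tool_pos']) for n in P])
cv2.imwrite("pics/c2.png",np.hstack([crop(t,380,150,78,100,5),crop(s,190,160,78,100,5)]))
```

```text
[ 0.49770879 -0.41223114  0.11137415] 0.05152730775796917 [array([217.4649028 , 200.89946585]), array([428.93612782, 195.85296178])]
```

View pics/c2.png

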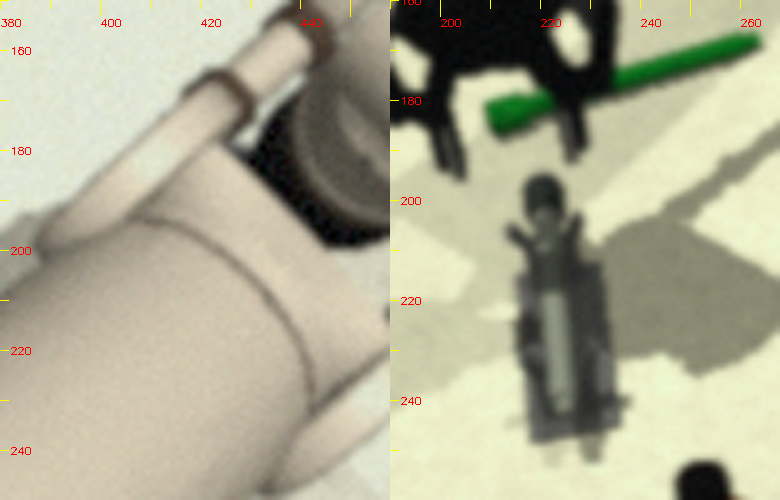

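The scene view shows the fingers straddling the rod line, with tips at (202,195) and (225,192). The probe is untouched below. Descend, close and lift.

Emit:
{"name": "apply_moves", "arguments": {"series": [[[0,0,-40],[0,0,0],0.6],[[0,0,-70],[0,0,0],0.6],[[0,0,-86],[0,0,0],0.6],[[0,0,-86],[0,0,0],0.6],[[0,0,-86],[0,0,0],0.3],[[0,0,-86],[0,0,0],0.2],[[0,0,-86],[0,0,0],0.1],[[0,0,-86],[0,0,0],0],[[0,0,-86],[0,0,0],0],[[0,0,-86],[0,0,0],0],[[0,0,-86],[0,0,0],0],[[0,0,-86],[0,0,0],0]], "newtons": 60}}

```text
t: 2.6
tool_pos: [0.4984, -0.4111, 0.0245]
orientation: [-3.141, 0.0, 0.0]
wrist_force: [-0.1, -0.4, 0.0]
width: 0.0
```

Closed to 0, so the rod was not between the pads. I'll look again.

Run:
```python
from h import *
s=ctrl.grab_frame("scene");o=ctrl.observe();print(o['tool_pos'],o['width'],o['wrist_force'],proj("scene",o['tool_pos']),proj("scene",o['tool_pos']+[0,0,.0187]))
cv2.imwrite("pics/c3.png",crop(s,170,150,100,100,6))
```

```text
[ 0.49840891 -0.41112939  0.02454953] 0.00013677402065327303 [ 0.51378432 -0.77835743 -0.48687392] [223.47372345 223.34361306] [222.31720874 218.71388684]
```

View pics/c3.png

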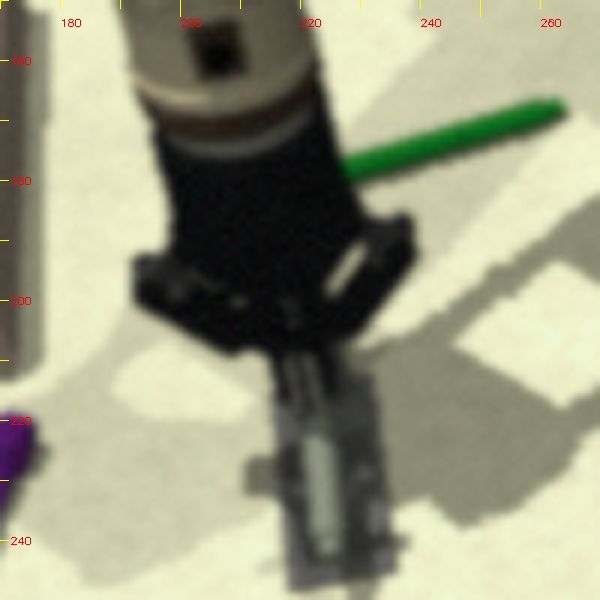

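Run:
```python
from h import *
s=np.mean([ctrl.grab_frame("scene").astype(float) for _ in range(4)],0)
t=ctrl.grab_frame("top")
f=lambda a:(255*(a/255)**.45).astype(np.uint8)
g=crop(f(s)/1.5,195,185,50,70,8)
print(ctrl.observe()['joints'])
cv2.imwrite("pics/c4.png",np.hstack([g,crop(f(t)/1.5,395,150,50,70,8)[:,:400]])[:600,:800])
```

```text
[-8.76401246e-01  5.19730372e-01  1.51319218e+00 -6.53917400e-06
  1.10876223e+00  6.94584353e-01]
```

View pics/c4.png

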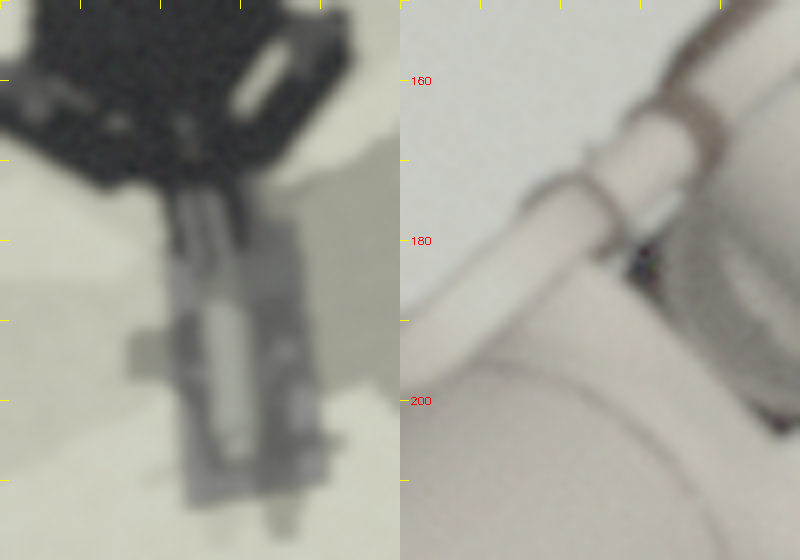

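The dark finger flanks at columns 216 and 225 seem to have the rod between them, which contradicts width 0. A small lift will settle it.

Emit:
{"name": "apply_moves", "arguments": {"series": [[[0,0,10],[0,0,0],0],[[0,0,30],[0,0,0],0],[[0,0,60],[0,0,0],0],[[0,0,60],[0,0,0],0],[[0,0,60],[0,0,0],0]]}}

```text
t: 3.4
tool_pos: [0.4991, -0.4118, 0.0861]
orientation: [3.14, -0.0, 0.003]
wrist_force: [-0.3, 0.6, 0.8]
width: -0.0002
```

Run:
```python
from h import *
s=np.mean([ctrl.grab_frame("scene").astype(float) for _ in range(4)],0)
t=ctrl.grab_frame("top")
f=lambda a:(255*(a/255)**.6).astype(np.uint8)
o=ctrl.observe();print(o['tool_pos'],o['width'],o['wrist_force'])
print([proj("scene",[.4984+x,-.411,.0245+.06+dz]) for x,dz in((0,0),(.09,.0187),(-.09,.0187))])
cv2.imwrite("pics/c5.png",np.hstack([crop(f(s)/1.5,185,160,60,80,7)]))
```

```text
[ 0.49779181 -0.41041636  0.08322333] -0.00012305416098949066 [ 0.37563506  0.28277865 -0.57137939]
[array([219.72828779, 208.14703471]), array([220.14884793, 227.3605489 ]), array([216.99996729, 181.42222847])]
```

View pics/c5.png

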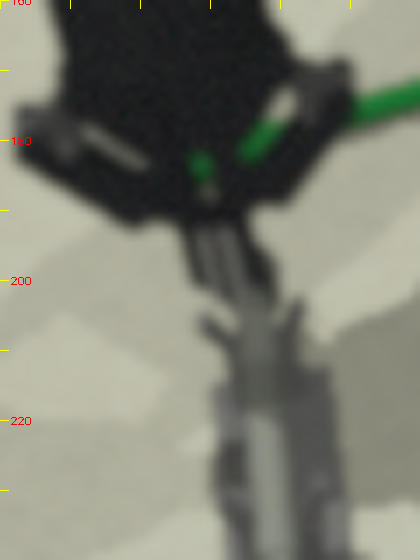

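The probe stayed on the rest. The closed fingertips appear at about (218,203), some 5 px higher than the reported TCP projects. That suggests the real tips sit about 20 mm above the reported TCP and closed over the rod. I'll reopen and go about 12 mm deeper, in careful steps.

Emit:
{"name": "apply_moves", "arguments": {"series": [[[0,0,0],[0,0,0],0.5],[[0,0,0],[0,0,0],0.5],[[0,0,0],[0,0,0],0.5],[[0,0,0],[0,0,0],0.5],[[0,0,-30],[0,0,0],0.5],[[0,0,-50],[0,0,0],0.5],[[0,0,-60],[0,0,0],0.5],[[0,0,-64],[0,0,0],0.5],[[0,0,-68],[0,0,0],0.5],[[0,0,-70],[0,0,0],0.5],[[0,0,-72],[0,0,0],0.5],[[0,0,-72],[0,0,0],0.5]]}}

```text
t: 4.85
tool_pos: [0.4986, -0.4114, 0.013]
orientation: [3.141, -0.0, 0.001]
wrist_force: [0.4, -0.1, 0.4]
width: 0.0429
```

Emit:
{"name": "apply_moves", "arguments": {"series": [[[0,0,0],[0,0,0],0.2],[[0,0,0],[0,0,0],0.1],[[0,0,0],[0,0,0],0],[[0,0,0],[0,0,0],0],[[0,0,0],[0,0,0],0],[[0,0,0],[0,0,0],0],[[0,0,0],[0,0,0],0]], "newtons": 60}}

```text
t: 5.55
tool_pos: [0.4987, -0.4113, 0.0132]
orientation: [3.141, -0.0, 0.001]
wrist_force: [-1.2, 1.9, 5.9]
width: 0.0134
```

Width 13.4 mm with a 6 N upward push means the pads hold the rod above its axis. The fingers really are higher than reported, so I'll go deeper in guarded steps.

Emit:
{"name": "apply_moves", "arguments": {"series": [[[0,0,0],[0,0,0],0.3],[[0,0,0],[0,0,0],0.5],[[0,0,0],[0,0,0],0.5],[[0,0,0],[0,0,0],0.5],[[0,0,-2],[0,0,0],0.5],[[0,0,-4],[0,0,0],0.5],[[0,0,-5],[0,0,0],0.5],[[0,0,-5],[0,0,0],0.5]]}}

```text
t: 6.35
tool_pos: [0.4982, -0.4109, 0.0072]
orientation: [-3.141, 0.0, 0.001]
wrist_force: [-0.4, -0.4, -0.1]
width: 0.0425
```

Emit:
{"name": "apply_moves", "arguments": {"series": [[[0,0,-2],[0,0,0],0.5],[[0,0,-4],[0,0,0],0.5],[[0,0,-5],[0,0,0],0.5],[[0,0,-5],[0,0,0],0.5]]}}

```text
t: 6.75
tool_pos: [0.4983, -0.411, 0.0023]
orientation: [-3.141, 0.0, 0.001]
wrist_force: [-1.0, -0.6, 0.0]
width: 0.0426
```

Run:
```python
from h import *
s=np.mean([ctrl.grab_frame("scene").astype(float) for _ in range(4)],0)
f=lambda a:(255*(a/255)**.6).astype(np.uint8)
o=ctrl.observe();print(o['tool_pos'],o['width'],o['wrist_force'])
cv2.imwrite("pics/c6.png",crop(f(s)/1.5,185,180,80,70,8))
```

```text
[ 0.49848882 -0.41120165  0.00267822] 0.042682724212835546 [ 0.26071751 -0.33988834 -0.27627319]
```

View pics/c6.png

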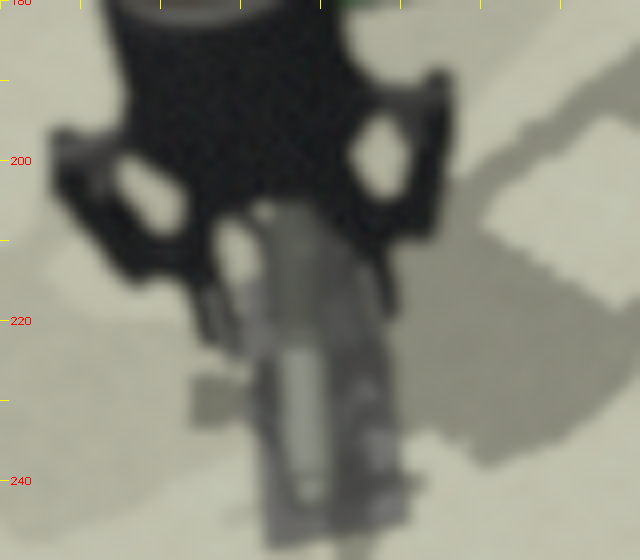

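The fingertips at (213,224) and (233,219) now straddle the rod at column 222. A reported TCP of 2.5 mm with no contact with the 6 mm foot confirms a height bias of about 20 mm. Depth now suits the grasp, so I'll close. From here I use relative heights: the rod is at 44 mm when the reading is 2.5 mm.

Emit:
{"name": "apply_moves", "arguments": {"series": [[[0,0,0],[0,0,0],0.3],[[0,0,0],[0,0,0],0.15],[[0,0,0],[0,0,0],0],[[0,0,0],[0,0,0],0],[[0,0,0],[0,0,0],0],[[0,0,0],[0,0,0],0],[[0,0,0],[0,0,0],0]], "newtons": 80}}

```text
t: 7.65
tool_pos: [0.4986, -0.4113, 0.0029]
orientation: [3.141, -0.0, 0.0]
wrist_force: [-0.1, 1.4, 3.8]
width: 0.0132
```

Emit:
{"name": "apply_moves", "arguments": {"series": [[[0,0,5],[0,0,0],0],[[0,0,15],[0,0,0],0],[[0,0,40],[0,0,0],0],[[0,0,80],[0,0,0],0],[[0,0,110],[0,0,0],0],[[0,0,110],[0,0,0],0],[[0,0,110],[0,0,0],0]]}}

```text
t: 8.35
tool_pos: [0.4986, -0.4115, 0.1134]
orientation: [3.14, -0.0, 0.001]
wrist_force: [-0.0, 1.1, -1.1]
width: 0.0133
```

Run:
```python
from h import *
s=np.mean([ctrl.grab_frame("scene").astype(float) for _ in range(4)],0)
f=lambda a:(255*(a/255)**.6).astype(np.uint8)
o=ctrl.observe();print(o['tool_pos'],o['width'],o['wrist_force'],o['wrist_torque'])
cv2.imwrite("pics/c7.png",crop(f(s)/1.5,175,140,80,100,6))
```

```text
[ 0.49745682 -0.40999675  0.11039575] 0.01287571069099892 [ 0.50352566 -0.71751495 -1.25140645] [ 0.01602173 -0.02630383  0.03148984]
```

View pics/c7.png

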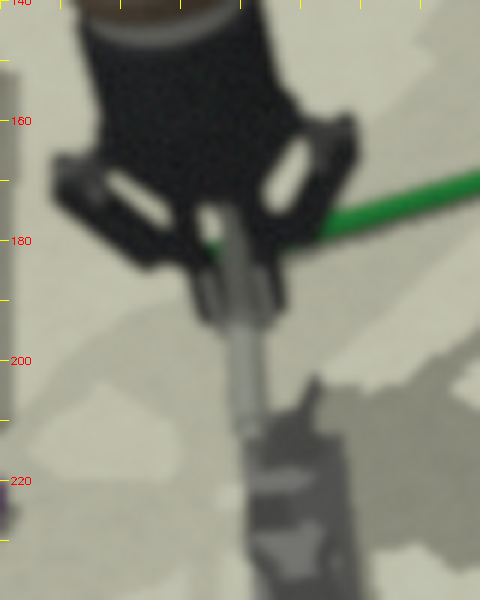

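The rod is held level: it shows from (213,174) to its tip at (217,213), and the weight reading is about 1.3 N. Carrying it to the station now and turning it +1.782 rad.

Emit:
{"name": "apply_moves", "arguments": {"series": [[[8,31,0],[0,0,0.127],0],[[16,63,0],[0,0,0.255],0],[[25,94,0],[0,0,0.382],0],[[33,126,0],[0,0,0.509],0],[[41,157,0],[0,0,0.636],0],[[50,189,0],[0,0,0.764],0],[[58,220,0],[0,0,0.891],0],[[66,252,0],[0,0,1.018],0],[[74,283,0],[0,0,1.146],0],[[83,315,0],[0,0,1.273],0],[[91,346,0],[0,0,1.4],0],[[99,378,0],[0,0,1.527],0],[[107,409,0],[0,0,1.655],0],[[115,441,0],[0,0,1.782],0],[[115,441,0],[0,0,1.782],0],[[115,441,-20],[0,0,1.782],0],[[115,441,-40],[0,0,1.782],0],[[115,441,-48],[0,0,1.782],0],[[115,441,-48],[0,0,1.782],0],[[115,441,-48],[0,0,1.782],0]]}}

```text
t: 10.55
tool_pos: [0.6136, 0.0294, 0.0649]
orientation: [1.976, 2.442, 0.0]
wrist_force: [-0.1, -0.5, -0.5]
width: 0.0129
```

Run:
```python
from h import *
print("tip check",proj("scene",[.588,-.411,.154]))
av=lambda n:np.mean([ctrl.grab_frame(n).astype(float) for _ in range(3)],0)
s=av("scene");t=av("top")
np.savez("f.npz",s=s,t=t)
f=lambda a:(255*(a/255)**.6).astype(np.uint8)
o=ctrl.observe();print(o['tool_pos'],o['orientation'],o['width'],o['wrist_force'],o['wrist_torque'])
cv2.imwrite("pics/c8.png",np.hstack([crop(f(s)/1.5,320,170,110,85,5)[:,:],crop(f(t)/1.5,210,125,50,85,5)]))
```

```text
tip check [216.50313009 213.22517087]
[0.61393905 0.02973679 0.06537073] [1.97457124e+00 2.44203971e+00 9.99259692e-04] 0.01308543330845837 [ 0.14343406  0.56844551 -1.54923016] [ 0.03647924 -0.02938378  0.04496733]
```

View pics/c8.png

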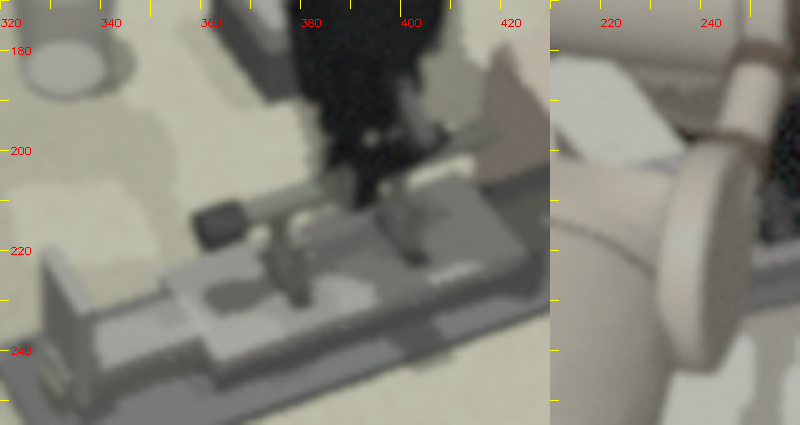

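Top view is hidden by the arm. In the scene view the rod runs from hub (363,215) to tip (418,195) above the clips. I'll measure the deck edges and rod axis sub-pixel with profiles, without viewing more pictures.

```bash
cat >> h.py <<'E'
def profile(img,p,q,w=6,n=60):
    p,q=np.array(p,float),np.array(q,float);d=(q-p)/np.linalg.norm(q-p);nn=np.array([-d[1],d[0]])
    s=np.linspace(0,1,n)[:,None];k=np.arange(-w,w+.01,.25)
    pts=(p+s*(q-p))[:,None]+k[None,:,None]*nn
    m=cv2.remap(img.mean(2).astype(np.float32),pts[...,0].astype(np.float32),pts[...,1].astype(np.float32),cv2.INTER_CUBIC)
    return k,np.median(m,0),nn
E
python3 - <<'E'
from h import *
np.set_printoptions(precision=4,suppress=True,linewidth=150)
I={"top":cv2.imread("pics/top0.png").astype(float),"scene":cv2.imread("pics/scene0.png").astype(float)}
c=np.array([.614,.030]);a=1.783
X=np.array([np.cos(a),np.sin(a)]);Y=np.array([-X[1],X[0]])
W=lambda x,y,z:np.r_[c+X*x+Y*y,z]
for n in I:
  for nm,A,B in (("long+y-",(-.09,.035),(-.05,.035)),("long+y+",(.05,.035),(.09,.035)),("long-y-",(-.09,-.035),(-.05,-.035)),("long-y+",(.05,-.035),(.09,-.035)),("end+x",(.095,-.03),(.095,.03)),("end-x",(-.095,-.032),(-.095,-.02)),("end-x",(-.095,.02),(-.095,.032))):
    p,q=proj(n,W(*A,.044)),proj(n,W(*B,.044))
    k,m,nn=profile(I[n],p,q,5)
    g=np.gradient(cv2.GaussianBlur(m[None],(5,1),1)[0]);i=np.abs(g)[4:-4].argmax()+4
    mid=(p+q)/2;P1=plane(n,*(mid+k[i]*nn),.044);P0=plane(n,*mid,.044)
    d=(P1-P0)[:2];print(n,nm,"px",k[i],"mm X,Y",1e3*d@X,1e3*d@Y,"g",g[i])
f=np.load("f.npz")["s"]
for lo,hi in((-.058,-.045),(-.05,-.03),(.05,.075),(-.088,-.068)):
    p,q=proj("scene",W(lo,0,.106)),proj("scene",W(hi,0,.106));k,m,nn=profile(f,p,q,7);print(lo,hi,p,q,nn);print(np.c_[k,m][::2].T.astype(int)[1])
E
```

```text
top long+y- px -0.5 mm X,Y -0.006632586658600896 1.4268793425236914 g 10.243637
top long+y+ px -0.25 mm X,Y -0.018960631346339997 0.7119377145272698 g 10.010578
top long-y- px -0.75 mm X,Y -0.007826310816658535 2.1873898029843777 g -4.8663483
top long-y+ px 1.75 mm X,Y 0.12912031813588648 -5.0984816205532715 g 4.5392494
top end+x px 0.25 mm X,Y 0.6924563337349413 -0.02234071444896788 g -6.3566093
top end-x px 0.25 mm X,Y 0.6991219931674585 0.00013383894805690292 g 6.720127
top end-x px 0.5 mm X,Y 1.3869190923959303 -0.000867564355520896 g 8.284084
scene long+y- px -0.75 mm X,Y 0.6157614588388459 2.6512116412400735 g -2.8693085
scene long+y+ px 1.75 mm X,Y -1.9933089544971074 -6.352708845144275 g -3.4825706
scene long-y- px 0.0 mm X,Y 0.0 0.0 g -8.173752
scene long-y+ px 0.5 mm X,Y -0.5299574825701103 -1.6833523914869617 g -7.601139
scene end+x px 0.0 mm X,Y 0.0 0.0 g -5.8377647
scene end-x px 0.25 mm X,Y 0.7172526498612501 0.20160698841715796 g 8.5923195
scene end-x px 0.5 mm X,Y 1.4759372060134337 0.4451356745500277 g 5.180794
-0.058 -0.045 [370.4059 212.3737] [374.8165 210.8501] [0.3265 0.9452]
[147 147 148 147 145 142 134 122 108  94  85  81  78  76  72  66  60  55  50  48  50  52  52  50  48  48  46  44  44]
-0.05 -0.03 [373.1234 211.435 ] [379.8712 209.1039] [0.3265 0.9452]
[145 144 145 145 145 143 137 125 109  95  85  81  78  76  71  66  60  54  51  54  62  72  83  91  92  83  73  67  66]
0.05 0.075 [406.2232 200.0006] [414.2546 197.2261] [0.3265 0.9452]
[ 81  80  78  75  73  73  73  66  55  42  37  36  41  47  50  53  51  56  71  90 110 122 125 118 105  89  79  72  70]
-0.088 -0.068 [360.1204 215.9269] [366.9941 213.5523] [0.3265 0.9452]
[146 145 140 132 113  88  62  43  34  32  32  33  33  34  33  32  31  28  25  23  23  31  45  64  82  95 101 103 103]
```

Run:
```python
from h import *
np.set_printoptions(precision=1,suppress=True,linewidth=150)
c=np.array([.614,.030]);a=1.777
X=np.array([np.cos(a),np.sin(a)]);Y=np.array([-X[1],X[0]])
W=lambda x,y,z:np.r_[c+X*x+Y*y,z]
for x in(-.036,.036):
  for n in("scene","top"): print(x,n,"lip+y",proj(n,W(x,.01,.088)),"lip-y",proj(n,W(x,-.01,.088)),"base-y",proj(n,W(x,-.012,.05)))
f=np.load("f.npz")["s"]
for lo,hi in ((-.11,-.075),(.07,.11)):
  p,q=proj("scene",W(lo,0,.106)),proj("scene",W(hi,0,.106));t=np.linspace(0,1,36)[:,None];u=p+t*(q-p)
  print([int(f[int(round(v[1])),int(round(v[0]))].mean()) for v in u])
```

```text
-0.036 scene lip+y [375.6 212.1] lip-y [379.2 217. ] base-y [378.7 227.4]
-0.036 top lip+y [271.5 159.6] lip-y [270.  152.6] base-y [271.7 155.7]
0.036 scene lip+y [399.1 204.1] lip-y [403.  208.8] base-y [402.  219.2]
0.036 top lip+y [245.3 165.7] lip-y [243.8 158.7] base-y [246.3 161.6]
[127, 124, 124, 124, 126, 126, 126, 125, 126, 126, 124, 124, 119, 119, 119, 94, 94, 75, 35, 35, 35, 20, 20, 20, 26, 30, 30, 33, 33, 33, 34, 34, 34, 32, 35, 35]
[54, 54, 54, 53, 57, 56, 56, 56, 54, 54, 54, 51, 56, 56, 54, 54, 54, 54, 54, 57, 58, 58, 59, 59, 59, 60, 60, 59, 60, 60, 59, 59, 59, 60, 60, 60]
```

Clip lips project where they were seen, so the seat lies at deck centre. The rod is aligned, and I'll correct it by +2 mm along the carriage and -0.006 rad. Now pressing down.

Emit:
{"name": "apply_moves", "arguments": {"series": [[[0,2,0],[0,0,-0.006],0],[[0,2,-6],[0,0,-0.006],0],[[0,2,-12],[0,0,-0.006],0],[[0,2,-16],[0,0,-0.006],0],[[0,2,-18],[0,0,-0.006],0],[[0,2,-20],[0,0,-0.006],0],[[0,2,-20],[0,0,-0.006],0]], "newtons": 100}}

```text
t: 11.55
tool_pos: [0.6137, 0.0316, 0.0455]
orientation: [1.982, 2.437, -0.0]
wrist_force: [-2.9, -0.7, 5.7]
width: 0.0126
```

Emit:
{"name": "apply_moves", "arguments": {"series": [[[0,0,-2],[0,0,0],0],[[0,0,-4],[0,0,0],0],[[0,0,-6],[0,0,0],0],[[0,0,-8],[0,0,0],0],[[0,0,-9],[0,0,0],0],[[0,0,-9],[0,0,0],0]]}}

```text
t: 12.15
tool_pos: [0.6132, 0.032, 0.0352]
orientation: [-1.982, -2.437, 0.0]
wrist_force: [0.5, -0.7, -0.7]
width: 0.0127
```

Emit:
{"name": "apply_moves", "arguments": {"series": [[[0,0,-1],[0,0,0],0],[[0,0,-2],[0,0,0],0],[[0,0,-2],[0,0,0],0]]}}

```text
t: 12.45
tool_pos: [0.6135, 0.0319, 0.0349]
orientation: [-1.982, -2.437, 0.0]
wrist_force: [-5.3, 0.7, 9.0]
width: 0.013
```

Solid contact at 9 N with the rod at the home height (+32 mm from the rest reading). Opening and lifting, then checking.

Emit:
{"name": "apply_moves", "arguments": {"series": [[[0,0,-1],[0,0,0],0],[[0,0,0],[0,0,0],0.1],[[0,0,1],[0,0,0],0.3],[[0,0,1],[0,0,0],0.5],[[0,0,1],[0,0,0],0.5],[[0,0,1],[0,0,0],0.5],[[0,0,15],[0,0,0],0.5],[[0,0,45],[0,0,0],0.5],[[0,0,85],[0,0,0],0.5],[[-10,-45,110],[0,0,0],0.3],[[-10,-90,110],[0,0,0],0],[[-10,-135,110],[0,0,0],0],[[-10,-180,110],[0,0,0],0],[[-10,-220,110],[0,0,0],0],[[-10,-250,110],[0,0,0],0],[[-10,-250,110],[0,0,0],0],[[-10,-250,110],[0,0,0],0]]}}

```text
t: 14.15
tool_pos: [0.6035, -0.2186, 0.1444]
orientation: [1.984, 2.435, 0.001]
wrist_force: [0.1, 0.4, 0.5]
width: -0.0001
```

Run:
```python
from h import *
av=lambda n:np.mean([ctrl.grab_frame(n).astype(float) for _ in range(3)],0)
s=av("scene");t=av("top")
np.savez("f2.npz",s=s,t=t)
f=lambda a:(255*(a/255)**.6).astype(np.uint8)
o=ctrl.observe();print(o['tool_pos'],o['width'],o['wrist_force'])
cv2.imwrite("pics/c9.png",np.vstack([crop(f(s)/1.5,300,180,130,60,5),crop(f(t)/1.5,215,130,130,60,5)]))
```

```text
[ 0.60359943 -0.21705548  0.143772  ] -4.891440755310474e-05 [-0.05742304  0.38023062 -0.2510315 ]
```

View pics/c9.png

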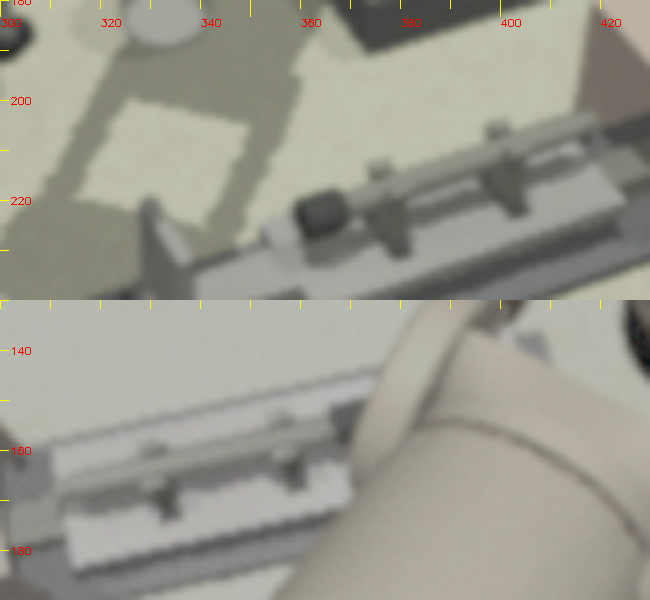

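The rod lies in both clips in both views: scene from hub (363,223) to tip (415,203), with the lips standing over it at (373,213) and (397,205). Now I'll check its height numerically and locate the push plate.

Run:
```python
from h import *
np.set_printoptions(precision=4,suppress=True,linewidth=170)
d=np.load("f2.npz");c=np.array([.614,.030]);a=1.777
X=np.array([np.cos(a),np.sin(a)]);Y=np.array([-X[1],X[0]])
W=lambda x,y,z:np.r_[c+X*x+Y*y,z]
for n,k0 in(("scene","s"),("top","t")):
  for lo,hi in((-.06,-.045),(-.028,.028),(.045,.075)):
    p,q=proj(n,W(lo,0,.076)),proj(n,W(hi,0,.076));k,m,nn=profile(d[k0],p,q,6);print(n,lo,hi,((p+q)/2).round(1),nn,"mm/px",1e3*np.linalg.norm(plane(n,*p,.076)-plane(n,*(p+nn),.076)));print(m[::2].astype(int))
for q in((315,137),(319,137),(317,152),(321,153)):
    r=plane("top",*q,.105)[:2]-c;print("plate top",r@X,r@Y)
for q in((328,220),(336.5,233)): 
    r=plane("scene",*q,.105)[:2]-c;print("plate scene",r@X,r@Y)
print(W(-.17,0,.09))
```

```text
scene -0.06 -0.045 [371.6 219.6] [0.3264 0.9452] mm/px 3.4915908594979324
[148 148 147 145 142 133 122 109 100  97  94  91  86  79  71  62  53  48  45  45  45  44  44  45  46]
scene -0.028 0.028 [388.9 213.6] [0.3264 0.9452] mm/px 3.534231492891419
[148 148 148 145 141 131 119 108 100  97  95  93  88  81  73  65  63  67  77  86  89  84  73  62  55]
scene 0.045 0.075 [408.3 207. ] [0.3264 0.9452] mm/px 3.6368124878019987
[149 149 148 145 138 127 114 103  98  96  96  95  90  83  76  70  70  76  88  97  97  86  72  60  55]
top -0.06 -0.045 [277.3 155.9] [-0.2264 -0.974 ] mm/px 2.811825917610747
[ 82  74  69  67  67  65  65  67  73  82  91  98 102 103 102 101 102 108 118 129 138 144 146 147 147]
top -0.028 0.028 [258.4 160.3] [-0.2264 -0.974 ] mm/px 2.810581233459953
[ 86  74  69  67  65  64  63  66  72  80  90  98 104 107 106 104 103 107 115 125 134 139 141 142 142]
top 0.045 0.075 [236.7 165.3] [-0.2264 -0.974 ] mm/px 2.808018958466814
[ 83  73  69  66  66  64  63  65  70  78  87  96 104 109 110 109 108 112 119 128 135 139 141 141 141]
plate top -0.16248989922552828 -0.018512448991674937
plate top -0.1728009477194115 -0.01601442186795697
plate top -0.15824151258327543 0.022841686840661395
plate top -0.16785603444208946 0.02796504549218259
plate scene -0.16853586692736047 0.022007008506469507
plate scene -0.16768211397221797 -0.027524205318151324
[ 0.6488 -0.1364  0.09  ]
```

The rod axis is within about 1 mm of the home position in both views. The back face of the push plate is at station x ≈ -0.170. Moving behind it with the fingers shut.

Emit:
{"name": "apply_moves", "arguments": {"series": [[[25,20,0],[0,0,0],0],[[53,42,0],[0,0,0],0],[[53,42,-40],[0,0,0],0],[[53,42,-75],[0,0,0],0],[[53,42,-90],[0,0,0],0],[[53,42,-90],[0,0,0],0]]}}

```text
t: 15.05
tool_pos: [0.6543, -0.1748, 0.0506]
orientation: [-1.978, -2.433, 0.002]
wrist_force: [-0.5, 0.0, -0.6]
width: -0.0
```

Emit:
{"name": "apply_moves", "arguments": {"series": [[[-2,9,0],[0,0,0],0],[[-4,18,0],[0,0,0],0],[[-4,21,0],[0,0,0],0],[[-5,24,0],[0,0,0],0],[[-6,27,0],[0,0,0],0],[[-6,27,0],[0,0,0],0]]}}

```text
t: 15.65
tool_pos: [0.6504, -0.1488, 0.0538]
orientation: [1.982, 2.437, 0.0]
wrist_force: [0.6, 0.4, 0.1]
width: 0.0002
```

Emit:
{"name": "apply_moves", "arguments": {"series": [[[0,2,0],[0,0,0],0],[[-1,4,0],[0,0,0],0],[[-1,5,0],[0,0,0],0],[[-1,6,0],[0,0,0],0],[[-1,6,0],[0,0,0],0]]}}

```text
t: 16.15
tool_pos: [0.6494, -0.1438, 0.0537]
orientation: [1.982, 2.436, -0.001]
wrist_force: [-0.7, -4.0, 0.8]
width: 0.0
```

Contact at 4 N. Raising the push in small steps.

Emit:
{"name": "apply_moves", "arguments": {"series": [[[0,1,0],[0,0,0],0],[[0,2,0],[0,0,0],0],[[0,2,0],[0,0,0],0],[[-1,3,0],[0,0,0],0],[[-1,3,0],[0,0,0],0],[[-1,4,0],[0,0,0],0],[[-1,4,0],[0,0,0],0]]}}

```text
t: 16.85
tool_pos: [0.6487, -0.1404, 0.0537]
orientation: [1.983, 2.435, -0.001]
wrist_force: [-0.3, -3.9, 0.2]
width: -0.0001
```

Emit:
{"name": "apply_moves", "arguments": {"series": [[[0,1,0],[0,0,0],0],[[0,2,0],[0,0,0],0],[[0,2,0],[0,0,0],0],[[-1,3,0],[0,0,0],0],[[-1,3,0],[0,0,0],0],[[-1,4,0],[0,0,0],0],[[-1,4,0],[0,0,0],0]]}}

```text
t: 17.55
tool_pos: [0.6474, -0.1349, 0.0536]
orientation: [-1.982, -2.437, -0.0]
wrist_force: [0.1, 0.1, -0.1]
width: -0.0
```

It broke free: force is back to 0. Following up at 40 mm/s.

Emit:
{"name": "apply_moves", "arguments": {"series": [[[-1,4,0],[0,0,0],0],[[-2,8,0],[0,0,0],0],[[-3,12,0],[0,0,0],0],[[-3,16,0],[0,0,0],0],[[-4,20,0],[0,0,0],0],[[-5,24,0],[0,0,0],0],[[-6,28,0],[0,0,0],0],[[-7,32,0],[0,0,0],0],[[-7,35,0],[0,0,0],0],[[-8,39,0],[0,0,0],0],[[-9,43,0],[0,0,0],0],[[-10,47,0],[0,0,0],0],[[-11,51,0],[0,0,0],0],[[-11,55,0],[0,0,0],0],[[-12,59,0],[0,0,0],0],[[-13,63,0],[0,0,0],0],[[-14,67,0],[0,0,0],0],[[-15,70,0],[0,0,0],0],[[-15,74,0],[0,0,0],0],[[-16,78,0],[0,0,0],0]]}}

```text
t: 19.55
tool_pos: [0.6312, -0.0569, 0.0535]
orientation: [-1.982, -2.437, 0.001]
wrist_force: [0.4, -1.5, 0.7]
width: 0.0002
```

Emit:
{"name": "apply_moves", "arguments": {"series": [[[-1,4,0],[0,0,0],0],[[-2,8,0],[0,0,0],0],[[-2,11,0],[0,0,0],0],[[-3,15,0],[0,0,0],0],[[-4,18,0],[0,0,0],0],[[-4,21,0],[0,0,0],0],[[-5,24,0],[0,0,0],0],[[-6,27,0],[0,0,0],0],[[-6,30,0],[0,0,0],0],[[-7,33,0],[0,0,0],0],[[-8,36,0],[0,0,0],0],[[-8,39,0],[0,0,0],0]]}}

```text
t: 20.75
tool_pos: [0.6232, -0.0179, 0.0537]
orientation: [-1.982, -2.437, 0.001]
wrist_force: [-1.0, -2.3, 1.2]
width: 0.0001
```

Emit:
{"name": "apply_moves", "arguments": {"series": [[[0,2,0],[0,0,0],0],[[-1,4,0],[0,0,0],0],[[-1,6,0],[0,0,0],0],[[-2,8,0],[0,0,0],0],[[-2,10,0],[0,0,0],0],[[-2,12,0],[0,0,0],0],[[-3,14,0],[0,0,0],0],[[-3,16,0],[0,0,0],0],[[-4,18,0],[0,0,0],0],[[-4,20,0],[0,0,0],0],[[-5,22,0],[0,0,0],0],[[-5,24,0],[0,0,0],0],[[-5,26,0],[0,0,0],0]]}}

```text
t: 22.05
tool_pos: [0.6181, 0.008, 0.0536]
orientation: [-1.982, -2.437, 0.001]
wrist_force: [0.1, -2.2, 0.6]
width: -0.0005
```

Emit:
{"name": "apply_moves", "arguments": {"series": [[[0,2,0],[0,0,0],0],[[-1,4,0],[0,0,0],0],[[-1,6,0],[0,0,0],0],[[-1,6,0],[0,0,0],0]]}}

```text
t: 22.45
tool_pos: [0.6172, 0.0144, 0.0535]
orientation: [-1.982, -2.437, -0.0]
wrist_force: [0.5, -0.2, 0.6]
width: -0.0003
```

Emit:
{"name": "apply_moves", "arguments": {"series": [[[0,2,0],[0,0,0],0],[[-1,4,0],[0,0,0],0],[[-1,6,0],[0,0,0],0],[[-1,6,0],[0,0,0],0]]}}

```text
t: 22.85
tool_pos: [0.6163, 0.0203, 0.0536]
orientation: [-1.982, -2.437, -0.0]
wrist_force: [-0.2, -0.1, -0.6]
width: -0.0002
```

Emit:
{"name": "apply_moves", "arguments": {"series": [[[0,2,0],[0,0,0],0],[[-1,4,0],[0,0,0],0],[[-1,6,0],[0,0,0],0]]}}

```text
t: 23.15
tool_pos: [0.6153, 0.0259, 0.0536]
orientation: [-1.982, -2.437, 0.0]
wrist_force: [-0.6, -2.0, 0.4]
width: -0.0004
```

Emit:
{"name": "apply_moves", "arguments": {"series": [[[0,2,0],[0,0,0],0],[[-1,4,0],[0,0,0],0],[[-1,5,0],[0,0,0],0]]}}

```text
t: 23.45
tool_pos: [0.6145, 0.0311, 0.0537]
orientation: [1.982, 2.437, 0.0]
wrist_force: [0.8, -1.0, -0.1]
width: -0.0001
```

Emit:
{"name": "apply_moves", "arguments": {"series": [[[0,2,0],[0,0,0],0],[[-1,4,0],[0,0,0],0],[[-1,5,0],[0,0,0],0]]}}

```text
t: 23.75
tool_pos: [0.6142, 0.0328, 0.0537]
orientation: [1.979, 2.434, -0.005]
wrist_force: [0.5, -14.1, -2.6]
width: -0.0002
```

Emit:
{"name": "apply_moves", "arguments": {"series": [[[0,2,0],[0,0,0],0],[[-1,3,0],[0,0,0],0],[[-1,4,0],[0,0,0],0]]}}

```text
t: 24.05
tool_pos: [0.6143, 0.0328, 0.0539]
orientation: [1.976, 2.429, -0.01]
wrist_force: [4.7, -26.1, -4.9]
width: 0.0002
```

Solid stop: the TCP stayed at y = 0.0328 while force rose to 26 N. Travel is about 0.18 m, inside the expected range. Backing off and lifting clear.

Emit:
{"name": "apply_moves", "arguments": {"series": [[[0,0,0],[0,0,0],0],[[0,0,0],[0,0,0],0],[[1,-4,0],[0,0,0],0],[[1,-7,0],[0,0,0],0],[[2,-12,0],[0,0,0],0],[[5,-25,0],[0,0,0],0],[[10,-50,0],[0,0,0],0],[[10,-50,40],[0,0,0],0],[[10,-50,80],[0,0,0],0],[[0,-95,110],[0,0,0],0],[[-20,-140,130],[0,0,0],0],[[-40,-185,130],[0,0,0],0],[[-60,-230,130],[0,0,0],0],[[-60,-230,130],[0,0,0],0],[[-60,-230,130],[0,0,0],0]]}}

```text
t: 25.55
tool_pos: [0.552, -0.1915, 0.1837]
orientation: [1.986, 2.434, 0.001]
wrist_force: [0.4, 0.1, 0.0]
width: 0.0003
```

Run:
```python
from h import *
av=lambda n:np.mean([ctrl.grab_frame(n).astype(float) for _ in range(3)],0)
s=av("scene");t=av("top")
f=lambda a:(255*(a/255)**.6).astype(np.uint8)
c=np.array([.614,.030]);a=1.777
X=np.array([np.cos(a),np.sin(a)])
for j in(.17,.18,.19): print(j,proj("scene",np.r_[c+X*(j-.17),.105]),proj("scene",np.r_[c+X*(j-.09),.076]))
cv2.imwrite("pics/c10.png",np.vstack([crop(f(s)/1.5,350,150,155,70,5),crop(f(t)/1.5,200,135,155,50,5)]))
```

```text
0.17 [389.84060109 205.91968512] [414.61016104 204.76928839]
0.18 [393.15192442 204.79360343] [417.75137901 203.68449836]
0.19 [396.44767266 203.67281835] [420.87832825 202.60463589]
```

View pics/c10.png

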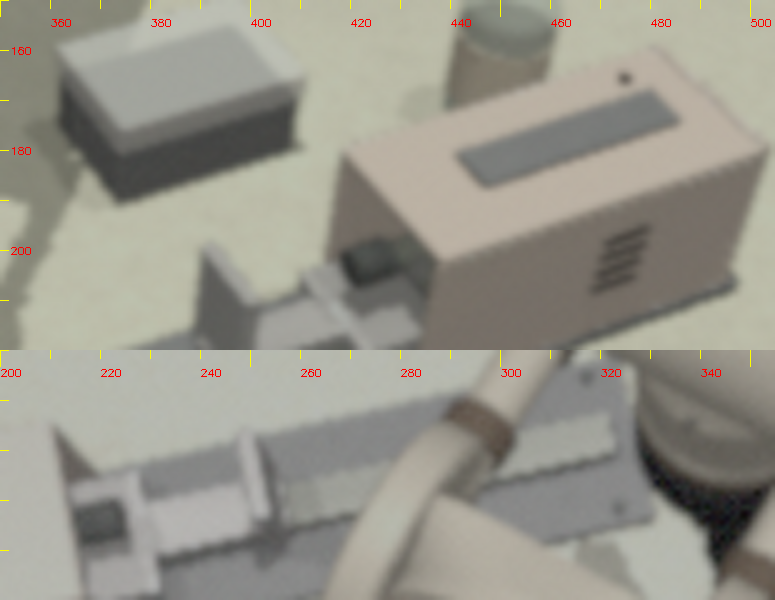

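The hub end at (418,203) and the plate at (393,205) match a travel of about 0.18 m with the rod still at home height. The carriage stayed put after release, so I'm handing in.

```bash
python3 -c "
from workcell import ctrl
print(ctrl.finish_job())"
```

```text
the job is handed in; nothing more can be done
None
```

The probe is clipped into the carriage, and the carriage is pushed in under the hood against the end stop. The arm is clear and the job was handed in at about 26 s; no verdict was reported.

- **Grasp:** The first attempt closed empty. The second, 12 mm deeper, closed on the rod but read a doubtful width, so I reopened it. The real fingertips sat about 20 mm above the reported TCP. I went deeper and used relative heights from then on. The closed width read 13 mm on the 16 mm rod, a difference I did not explain, but the grip held.
- **Clips:** The probe snapped down and met solid contact at 9 N, 32 mm above its height on the rest, as expected. Profiles in both cameras then put its axis within about 1–2 mm of home.
- **Push:** The plate gave a few millimetres and then broke free at a force I did not catch, as the last reading before it was about 4 N. I followed at 40 mm/s, slowing to about 20 mm/s for the last part. It stopped solidly at about 0.18 m, with force rising to 26 N and no further motion.
- **Last picture:** After backing off, the hub end and push plate were still where 0.18 m of travel predicts, with the probe at clip height.
- **Not measured:** I could not read the buffer directly. I planned the paths clear of the bystanders but did not measure their positions afterwards.

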